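# Touch off a mould insert and set its alignment pin

### The arm

A 6-joint arm with a two-finger parallel gripper is mounted at the origin on the work surface; the furniture and walls round the work are solid. World frame = base frame: x ahead of the robot, y to its left, z up, the work surface at z = 0. Lengths are in mm, angles in rad, forces in N, time in s.
With the tool pointing down it reaches from about 275 to 850 mm from the base axis. Payload 5.2 kg.
Tool frame: the origin (TCP) lies midway between the tips of the shut fingers; the grasp point (between the pads) lies 19 mm behind it; z points along the fingers, y is the direction in which the jaws open and shut (so a half turn about z gives the same grasp; the last joint's range is limited). The gripper opens to 85 mm and grips with 20 to 120 N. Pads are 22 mm wide; open, the fingers measure 114 mm over their backs; the gripper's body (76 mm by 85 mm) begins 54 mm behind the grasp point. The pads swing forward as they close: fully open they stand 13 mm farther back than shut.
Start: joints at [0.965, 0.259, 1.535, -0, 1.348, -0.203], TCP at [215.577, 505.995, 193.71] pointing down, gripper open.
Joint ranges: [-3.14, 3.14], [-0.91, 2.08], [0.19, 2.58], [-1.22, 4.36], [0.22, 2.71], [-3.12, 3.12]. Speed limits (rad/s): [2.57, 2.57, 3.14, 3.14, 3.14, 3.14].

### API

Orientations are given as a 3x3 rotation matrix whose columns are the frame's x, y, z axes.
In Python, from station import bot gives the robot as it stands.
- The arm moves only by the shell command python3 -m crank 'ROWS'. ROWS is JSON, a list of rows, each an object of numbers: "x", "y", "z": the shift along the world's x, y, z in mm; "rx", "ry", "rz": the turn, a rotation vector about the world's x, y, z in rad; "grip": the closure, from 0 (fully open) to 1 (shut). In form: [{"x": .., "y": .., "z": .., "rx": .., "ry": .., "rz": .., "grip": ..}, ...]. A call has 1 to 12 rows; each row is the pose to reach, as a shift and turn from the pose commanded when the call began; what a row does not reach only later rows make up. A row lasts 1/10 s, in which the tool goes at most 50 mm and 8.59 degrees, less where a joint would pass 70% of its speed; a pose out of reach is approached as far as the arm can. A call with a gripper value outside its range is refused whole. The fingers move at their own pace and stop on an object; the grip force is fixed at half the most. Time passes only in rows, so rows that repeat a pose let the fingers close. It gives the time, the measured TCP pose, the force and the opening at its end, in the units of the state.
- bot.state(): the state, without advancing time (a new reading comes with each control period).
- bot.grab_frame(name): name is "scene" or "side" or "wrist"; returns a dict with "color" (400x640x3 uint8, red, green, blue), "K" (3x3 intrinsics, pixels), "world_from_camera" (4x4, takes a point from camera to world coordinates); the wrist camera has in their place "T_tool_cam" (4x4, takes a point from camera to tool coordinates, whose origin is the TCP and whose axes are the flange's). Camera axes: x right, y down, z forward; pixel columns grow to the right and rows downward; lengths in mm; the calibration is good to about 2 mm. A picture is of the moment at which its call begins: read the wrist's pose just before it. There is no depth.
- bot.hand_in(): hands the job in, once; it reports no verdict.
The state is a dict: "t": time; "joints": joint angles; "dq": joint speeds; "joint_torque": joint torques, N m; "tool_pos": TCP position; "tool_rot": TCP orientation; "ft_force": force on the tool from outside, world axes, zero at the start; "ft_torque": the same for the moment, N m; "grip_width": opening from 0.0 (shut) to 1.0 (fully open).
Only numpy, scipy, OpenCV 4.12 (cv2) and the standard library are available. Lean on these libraries where they do the work, as an engineer would, in place of code of your own. Each camera call takes 0.05 s, during which the arm holds its last target.

### The job

The steel mould insert lies wherever it was put down on the magnetic plate. Take the square-headed alignment pin out of the wooden rack and, with its shank, touch off the insert lightly by feel: first the long front face (the one towards the robot) near its right end, then the same face near its left end, then the middle of its left end face, resting against it with light pressure for a moment each time. From these three touches work out where the guide bush is, set the pin gently fully home in it and let go; never press hard on the insert, keep the gripper itself off the insert and the plate, and leave everything else alone.

Things in the scene. Friction and masses are not known exactly. Their poses are not given: they have to be found in the camera images.
- mag_plate: Magnetic holding plate, a grey block fixed to the bench, 130 mm front to back (x) by 200 mm (y) by 46 mm high; dark steel top with thin brass strips, switch lever at its right end. Origin: centre of its underside; x points from its front (robot side) to its back, y to its left, z up. A bright steel mould insert lies on it.
- plate_top (a point): Centre of the plate's top, axes as the plate. The insert on it is 72 mm (front to back) by 120 mm by 34 mm high with upright flat sides. Its pose is not given: its centre is up to 10 mm in x and 15 mm in y from here and it is turned up to 0.1 rad either way, so that 35 mm left and right of here its front face is always found. The magnet holds it; presses over 40 N bruise it.
- bush_nominal (a point): Not the bush itself, but where the mouth of the guide bush would be if the insert lay centred and square on the plate; fixed to the plate. The real bush's centre is 48 mm behind the insert's front face and 38 mm from its left end face, measured square to them. It is a brass-rimmed round hole 17.5 mm in diameter, chamfered 1.5 mm, 30 mm deep from the insert's top.
- pin_grip (a point): Centre of the square grip of the alignment pin (loose, steel, about 0.16 kg): round shank 16 mm in diameter, 28 mm long with a 4 mm tapered nose; above it a collar 26 mm in diameter, 4 mm high; then a dark square grip 20 x 20 x 34 mm, pinched across two flats. 49 mm above the nose; z up the pin, x and y square to the flats. It stands upright in a hole of the rack, collar on the rack's top.
- pin_nose (a point): Centre of the lower end of the alignment pin's shank; axes as pin_grip.
- pin_shoulder (a point): Centre of the collar's underside on the alignment pin, 28 mm above its nose; axes as pin_grip. Fully home, it is level with the insert's top, 80 mm above the bench.
- spare_grip (a point): Centre of the round ribbed grip (22 mm in diameter, 22 mm tall) of another pin with a shorter shank, which stands in the other hole of the rack and stays there; 15 mm above the rack's top.
- pin_rack: Hardwood rack fixed to the bench, 58 mm (x) by 130 mm (y) by 42 mm high, with two holes 68 mm apart along y, each 17.5 mm in diameter and 36 mm deep. Origin: centre of its underside; z up.
- spring_clamp: Black spring clamp lying on the bench, 73 x 133 x 20 mm, origin centre of its underside; leave alone.
- wood_block: Wooden block on the bench, 50 x 110 x 38 mm, origin centre of its underside; leave alone.
- parts_tray_0: Small yellow parts tray on the bench, 102 x 70 x 39 mm, origin centre of its underside; leave alone.

How it is judged:
By the outcome, as a careful person would: the job done as asked, in the order asked, and still so for the second after the job is handed in, with the robot touching nothing.
It also fails if it takes over 69 s, if anything falls off the work surface, if the arm or the gripper's body presses on something with over 40 N, if the wrist force passes 120 N, or if a joint passes its speed limit or range.

## Working session

There is one attempt and no reset: what is moved stays moved. The work goes in short steps, Python scripts to look and compute and a shell command to move; the robot and the scene stay as the last step left them, time stands still between calls to the robot, and variables do not carry over. Pictures are saved under pics/ and viewed, and the job is handed in when it is done.

```bash
ls; mkdir -p pics; python3 - <<'E'
from station import bot
import cv2,json
s=bot.state();print({k:s[k] for k in('t','tool_pos','tool_rot','ft_force','grip_width')})
for n in('scene','side','wrist'):
    f=bot.grab_frame(n);cv2.imwrite(f'pics/{n}0.png',f['color'][:,:,::-1]);print(n,f['K'],f.get('world_from_camera',f.get('T_tool_cam')))
E
```

```text
pics
{'t': 0.0, 'tool_pos': array([215.23284501, 505.50008498, 192.87193922]), 'tool_rot': array([[-9.19965431e-01,  3.91998103e-01, -1.04605492e-03],
       [ 3.91999318e-01,  9.19964292e-01, -1.49542659e-03],
       [ 3.76128788e-04, -1.78579358e-03, -9.99998335e-01]]), 'ft_force': array([0.66894363, 0.26520751, 0.74965985]), 'grip_width': 0.9978643219360293}
scene [[437.35262541   0.         321.43939   ]
 [  0.         437.35262541 205.3149807 ]
 [  0.           0.           1.        ]] [[ 9.77705016e-01 -1.00313417e-01  1.84472544e-01  2.50288887e+02]
 [-2.09405110e-01 -4.00647576e-01  8.91981513e-01 -1.26181921e+03]
 [-1.55692362e-02 -9.10724293e-01 -4.12721287e-01  6.49575235e+02]
 [ 0.00000000e+00  0.00000000e+00  0.00000000e+00  1.00000000e+00]]
side [[503.23356982   0.         318.91008251]
 [  0.         503.23356982 206.22660807]
 [  0.           0.           1.        ]] [[ 8.48882726e-01 -3.39963139e-01  4.04750764e-01 -8.67421061e+01]
 [-5.28273261e-01 -5.19515470e-01  6.71588444e-01 -1.00205696e+03]
 [-1.80410324e-02 -7.83918835e-01 -6.20601145e-01  9.29274484e+02]
 [ 0.00000000e+00  0.00000000e+00  0.00000000e+00  1.00000000e+00]]
wrist [[277.94712087   0.         323.70068136]
 [  0.         277.94712087 199.96153744]
 [  0.           0.           1.        ]] [[-1.11421922e-03 -9.49344140e-01 -3.14236318e-01  8.26070276e+01]
 [ 9.99999356e-01 -9.90436059e-04 -5.53576480e-04  4.03228060e-02]
 [ 2.14303607e-04 -3.14236732e-01  9.49344632e-01 -1.79529961e+02]
 [ 0.00000000e+00  0.00000000e+00  0.00000000e+00  1.00000000e+00]]
```

View pics/scene0.png

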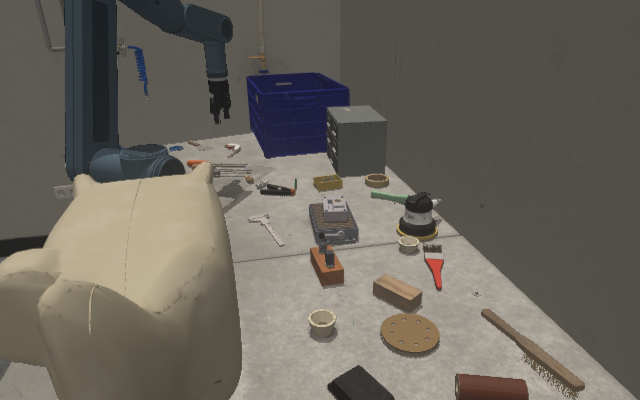

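View pics/side0.png

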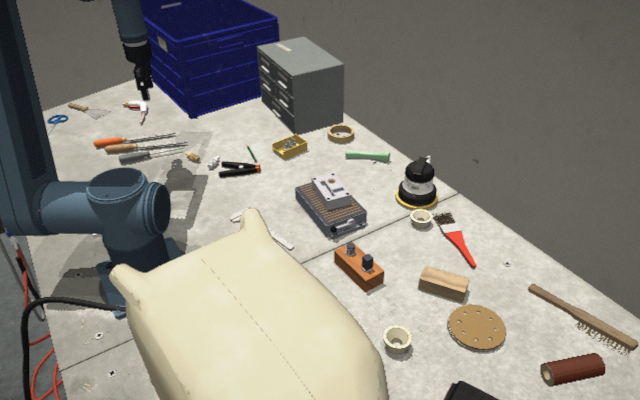

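View pics/wrist0.png

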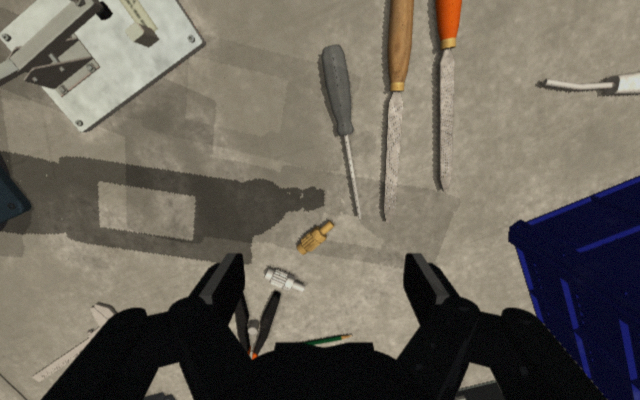

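The side view shows the rack at about (358,265), with a nearer dark pin at (368,262) and another at (350,248). The plate is at (330,205) with the insert at (332,187). I'll zoom in next.

```bash
cat > h.py <<'E'
import numpy as np,cv2
from station import bot
def ray(f,u,v,M=None):
    M=f['world_from_camera'] if M is None else M
    d=M[:3,:3]@np.linalg.solve(f['K'],[u,v,1.]);return M[:3,3],d
def onz(f,u,v,z,M=None):
    o,d=ray(f,u,v,M);return o+d*(z-o[2])/d[2]
def proj(f,p,M=None):
    M=f['world_from_camera'] if M is None else M
    q=f['K']@(M[:3,:3].T@(np.asarray(p,float)-M[:3,3]));return q[:2]/q[2]
def wristM(s,f):
    T=np.eye(4);T[:3,:3]=s['tool_rot'];T[:3,3]=s['tool_pos'];return T@f['T_tool_cam']
E
python3 - <<'E'
from h import *
a=cv2.imread('pics/side0.png')[160:300,280:400];b=cv2.imread('pics/scene0.png')[180:290,290:370]
cv2.imwrite('pics/sz.png',cv2.resize(a,None,fx=4,fy=4,interpolation=2)); cv2.imwrite('pics/cz.png',cv2.resize(b,None,fx=5,fy=5,interpolation=2))
f=bot.grab_frame('side')
for n,u,v,z in(('rackpinL',350,248,60),('pinR',368,262,60),('plate',331,205,46),('ins',332,187,80)): print(n,onz(f,u,v,z))
E
```

```text
rackpinL [ 456.2148245  -247.91407774   60.        ]
pinR [ 464.64799278 -312.66285878   60.        ]
plate [520.97382729 -60.23344359  46.        ]
ins [545.15695039 -28.3969542   80.        ]
```

View pics/sz.png

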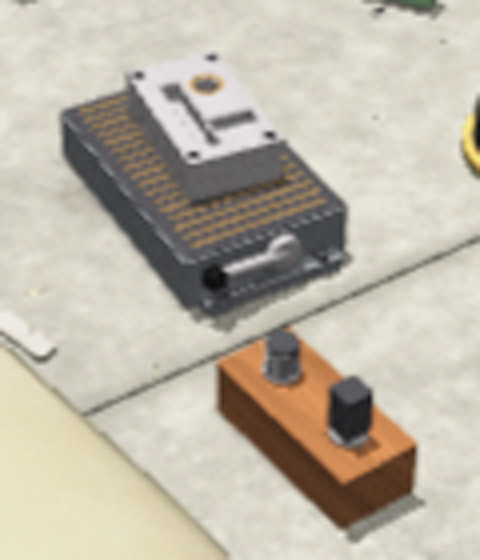

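View pics/cz.png

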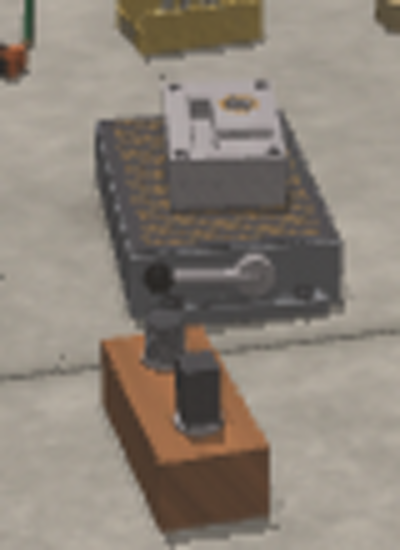

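The square pin is in the right-hand (−y) hole at about (464,−312), and the spare is at (456,−248). I'll move to a spot where the wrist camera sees both the rack and the plate.

```bash
python3 -m crank '[{"x":275,"y":-705,"z":127,"rz":-1.17},{"x":275,"y":-705,"z":127,"rz":-1.17},{"x":275,"y":-705,"z":127,"rz":-1.17},{"x":275,"y":-705,"z":127,"rz":-1.17},{"x":275,"y":-705,"z":127,"rz":-1.17},{"x":275,"y":-705,"z":127,"rz":-1.17},{"x":275,"y":-705,"z":127,"rz":-1.17},{"x":275,"y":-705,"z":127,"rz":-1.17},{"x":275,"y":-705,"z":127,"rz":-1.17},{"x":275,"y":-705,"z":127,"rz":-1.17},{"x":275,"y":-705,"z":127,"rz":-1.17},{"x":275,"y":-705,"z":127,"rz":-1.17}]'
```

```text
invalid input at $[0]: expected keys x, y, z, rx, ry, rz, grip
```

```bash
python3 -m crank '[{"x":275,"y":-705,"z":127,"rx":0,"ry":0,"rz":-1.17,"grip":0},{"x":275,"y":-705,"z":127,"rx":0,"ry":0,"rz":-1.17,"grip":0},{"x":275,"y":-705,"z":127,"rx":0,"ry":0,"rz":-1.17,"grip":0},{"x":275,"y":-705,"z":127,"rx":0,"ry":0,"rz":-1.17,"grip":0},{"x":275,"y":-705,"z":127,"rx":0,"ry":0,"rz":-1.17,"grip":0},{"x":275,"y":-705,"z":127,"rx":0,"ry":0,"rz":-1.17,"grip":0},{"x":275,"y":-705,"z":127,"rx":0,"ry":0,"rz":-1.17,"grip":0},{"x":275,"y":-705,"z":127,"rx":0,"ry":0,"rz":-1.17,"grip":0},{"x":275,"y":-705,"z":127,"rx":0,"ry":0,"rz":-1.17,"grip":0},{"x":275,"y":-705,"z":127,"rx":0,"ry":0,"rz":-1.17,"grip":0},{"x":275,"y":-705,"z":127,"rx":0,"ry":0,"rz":-1.17,"grip":0},{"x":275,"y":-705,"z":127,"rx":0,"ry":0,"rz":-1.17,"grip":0}]'
```

```text
t: 1.4
tool_pos: [430.8, -47.3, 293.5]
tool_rot: [[0.003, 1.0, 0.001], [1.0, -0.003, 0.0], [0.0, 0.001, -1.0]]
ft_force: [2.1, 0.1, -0.1]
grip_width: 0.999
```

```bash
python3 -m crank '[{"x":59,"y":-150,"z":27,"rx":0,"ry":0,"rz":0,"grip":0},{"x":59,"y":-150,"z":27,"rx":0,"ry":0,"rz":0,"grip":0},{"x":59,"y":-150,"z":27,"rx":0,"ry":0,"rz":0,"grip":0},{"x":59,"y":-150,"z":27,"rx":0,"ry":0,"rz":0,"grip":0},{"x":59,"y":-150,"z":27,"rx":0,"ry":0,"rz":0,"grip":0},{"x":59,"y":-150,"z":27,"rx":0,"ry":0,"rz":0,"grip":0}]'
python3 - <<'E'
from h import *
s=bot.state();f=bot.grab_frame('wrist');cv2.imwrite('pics/w1.png',f['color'][:,:,::-1])
np.savez('w1.npz',M=wristM(s,f),K=f['K']);print(s['tool_pos'],s['joints'])
E
```

```text
t: 2.0
tool_pos: [489.1, -194.3, 319.5]
tool_rot: [[0.002, 1.0, -0.001], [1.0, -0.002, 0.001], [0.001, -0.001, -1.0]]
ft_force: [-0.8, 0.4, -0.2]
grip_width: 1.0
[ 489.10699367 -194.25764656  319.49002708] [-5.90643150e-01  1.62844313e-01  1.35538908e+00  5.99050306e-04
  1.62511915e+00 -5.88589363e-01]
```

View pics/w1.png

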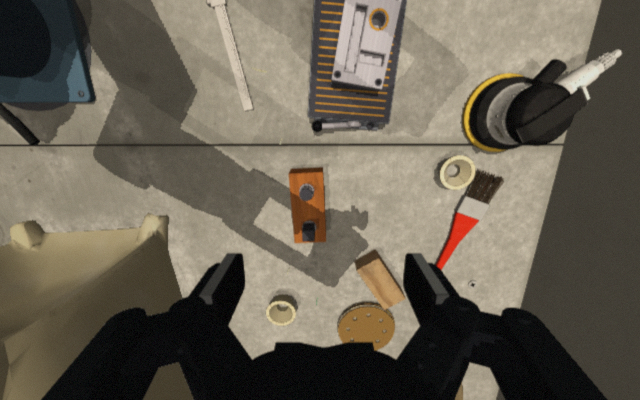

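The wrist view shows the rack at (307,205), the square pin at (309,231), the spare at (307,192), and the plate at (355,60) with its bush at (379,18). Next I'll zoom in on the rack and the plate.

```bash
python3 - <<'E'
import cv2
a=cv2.imread('pics/w1.png')
cv2.imwrite('pics/w1a.png',cv2.resize(a[155:255,270:350],None,fx=6,fy=6,interpolation=2)); cv2.imwrite('pics/w1b.png',cv2.resize(a[0:145,290:430],None,fx=4,fy=4,interpolation=2))
E
```

```text
(no output)
```

View pics/w1a.png

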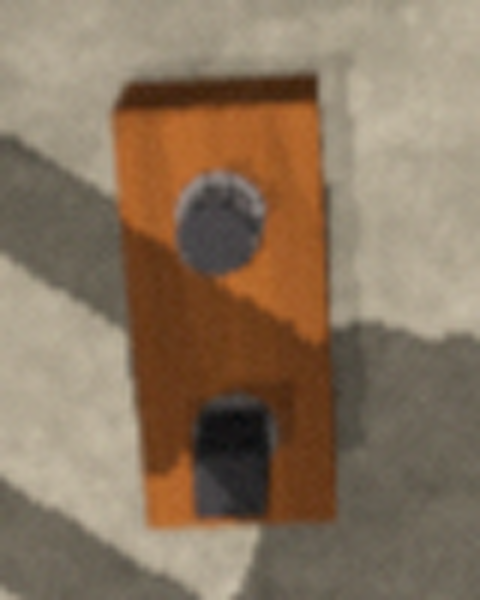

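View pics/w1b.png

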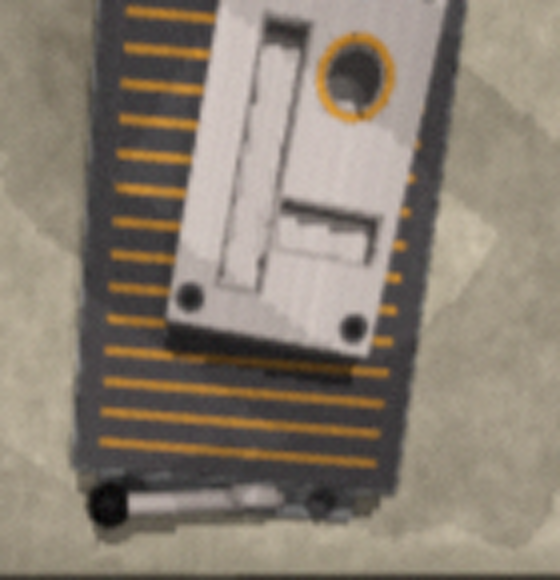

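```bash
python3 - <<'E'
from h import *
d=np.load('w1.npz');f={'K':d['K']};M=d['M']
A=lambda u,v,z:np.round(onz(f,270+u/6,155+v/6,z,M),1)
B=lambda u,v,z:np.round(onz(f,290+u/4,v/4,z,M),1)
print('pin top',A(233,484,80),[A(*c,80) for c in((197,453),(270,450),(196,514),(266,517))])
print('rack top corners',[A(*c,42) for c in((113,115),(318,100),(148,527),(333,521))])
print('spare top',A(218,235,68))
print('plate R corners',B(78,465,46),B(392,492,46),'L edge pts',B(97,60,46), B(462,40,46))
print('insert R corners',B(170,322,80),B(366,357,80),'frontface',B(217,30,80),'bush',B(355,77,80))
print('strip ends',[B(*c,46) for c in((103,441),(377,463),(127,13))])
E
```

```text
pin top [ 461.9 -313.6   80. ] [array([ 452.2, -304.2,   80. ]), array([ 472.2, -303.3,   80. ]), array([ 451.4, -322.7,   80. ]), array([ 470.8, -323.7,   80. ])]
rack top corners [array([ 428.1, -218. ,   42. ]), array([ 485.6, -213.9,   42. ]), array([ 433.3, -346.1,   42. ]), array([ 489.6, -344.2,   42. ])]
spare top [ 458.5 -245.2   68. ]
plate R corners [ 464.9 -124.8   46. ] [ 588.1 -135.3   46. ] L edge pts [474.2  11.7  46. ] [602.   17.3  46. ]
insert R corners [499.5 -76.3  80. ] [568.3 -87.9  80. ] frontface [514.1  10.6  80. ] bush [559.4  -2.7  80. ]
strip ends [array([ 474.7, -115.9,   46. ]), array([ 581.5, -124.4,   46. ]), array([484.8,  25.8,  46. ])]
```

```bash
python3 -m crank '[{"x":-27,"y":-116,"z":-200,"rx":0,"ry":0,"rz":0,"grip":0},{"x":-27,"y":-116,"z":-200,"rx":0,"ry":0,"rz":0,"grip":0},{"x":-27,"y":-116,"z":-200,"rx":0,"ry":0,"rz":0,"grip":0},{"x":-27,"y":-116,"z":-200,"rx":0,"ry":0,"rz":0,"grip":0},{"x":-27,"y":-116,"z":-200,"rx":0,"ry":0,"rz":0,"grip":0},{"x":-27,"y":-116,"z":-200,"rx":0,"ry":0,"rz":0,"grip":0},{"x":-27,"y":-116,"z":-200,"rx":0,"ry":0,"rz":0,"grip":0},{"x":-27,"y":-116,"z":-200,"rx":0,"ry":0,"rz":0,"grip":0}]'
python3 - <<'E'
from h import *
s=bot.state();f=bot.grab_frame('wrist');cv2.imwrite('pics/w2.png',f['color'][:,:,::-1])
np.savez('w2.npz',M=wristM(s,f),K=f['K']);print(s['tool_pos'],s['tool_rot'].round(3).tolist())
E
```

```text
t: 2.85
tool_pos: [463.9, -310.5, 122.2]
tool_rot: [[0.0, 1.0, 0.003], [1.0, -0.0, -0.002], [-0.002, 0.003, -1.0]]
ft_force: [-0.5, -0.3, 0.4]
grip_width: 0.998
[ 463.92954901 -310.53530911  122.19879097] [[0.0, 1.0, 0.003], [1.0, -0.0, -0.002], [-0.002, 0.003, -1.0]]
```

View pics/w2.png

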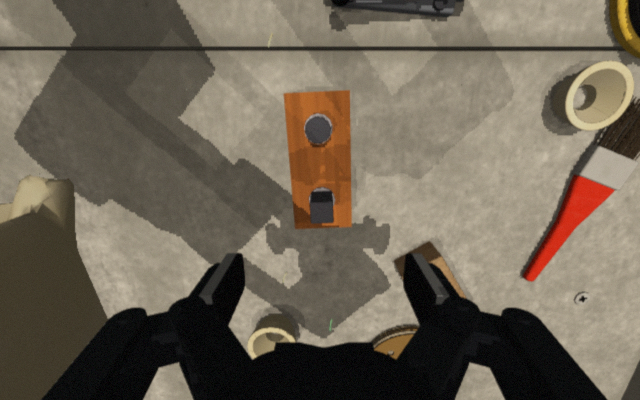

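The square pin's top is now at about (322,213), roughly centred between the fingers. I'll zoom in to measure it.

```bash
python3 - <<'E'
import cv2
a=cv2.imread('pics/w2.png')
cv2.imwrite('pics/w2a.png',cv2.resize(a[180:235,285:360],None,fx=10,fy=10,interpolation=2))
E
```

```text
(no output)
```

View pics/w2a.png

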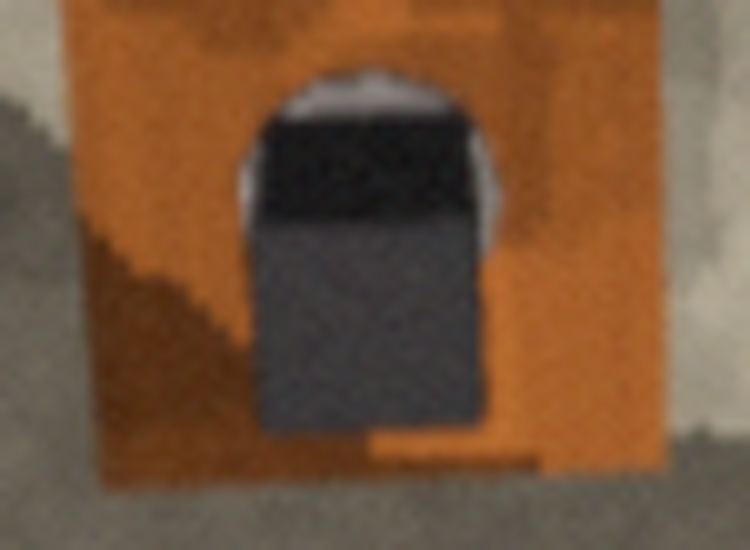

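```bash
python3 - <<'E'
from h import *
d=np.load('w2.npz');f={'K':d['K']};M=d['M']
c=[onz(f,285+u/10,180+v/10,80,M) for u,v in((250,222),(482,222),(262,432),(487,428))]
print(np.round(c,1),np.mean(c,0)); print(bot.state()['tool_pos'])
E
```

```text
[[ 450.7 -304.5   80. ]
 [ 470.3 -304.5   80. ]
 [ 451.4 -323.7   80. ]
 [ 470.9 -323.4   80. ]] [ 460.82109216 -314.0279269    80.        ]
[ 464.04757675 -310.76096573  122.35910216]
```

```bash
python3 -m crank '[{"x":-3,"y":-3.3,"z":-20,"rx":0,"ry":0,"rz":0.02,"grip":0},{"x":-3,"y":-3.3,"z":-40,"rx":0,"ry":0,"rz":0.02,"grip":0},{"x":-3,"y":-3.3,"z":-55,"rx":0,"ry":0,"rz":0.02,"grip":0},{"x":-3,"y":-3.3,"z":-65,"rx":0,"ry":0,"rz":0.02,"grip":0},{"x":-3,"y":-3.3,"z":-71,"rx":0,"ry":0,"rz":0.02,"grip":0},{"x":-3,"y":-3.3,"z":-71,"rx":0,"ry":0,"rz":0.02,"grip":0},{"x":-3,"y":-3.3,"z":-71,"rx":0,"ry":0,"rz":0.02,"grip":0.4},{"x":-3,"y":-3.3,"z":-71,"rx":0,"ry":0,"rz":0.02,"grip":0.6},{"x":-3,"y":-3.3,"z":-71,"rx":0,"ry":0,"rz":0.02,"grip":0.6}]'
python3 - <<'E'
from h import *
s=bot.state();f=bot.grab_frame('wrist');cv2.imwrite('pics/w3.png',f['color'][:,:,::-1])
print(s['tool_pos'],s['ft_force'],s['grip_width'])
E
```

```text
t: 3.8
tool_pos: [460.0, -314.9, 49.7]
tool_rot: [[-0.018, 1.0, 0.001], [1.0, 0.018, -0.001], [-0.001, 0.001, -1.0]]
ft_force: [-1.2, -0.0, 0.2]
grip_width: 0.511
[ 459.97201259 -314.92706759   49.66453255] [-1.19154523 -0.01185852  0.24600002] 0.5105982498120158
```

View pics/w3.png

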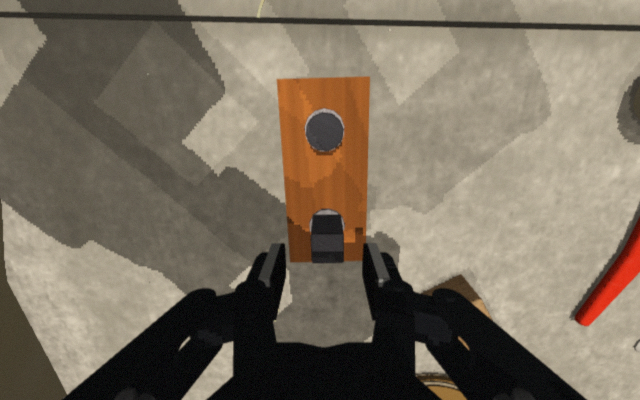

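The pin is centred between the pads: its top face is at about (327,252), and a point on the tool axis at that height should appear at row 252. I'll close the gripper.

```bash
python3 -m crank '[{"x":0,"y":0,"z":0,"rx":0,"ry":0,"rz":0,"grip":0.8},{"x":0,"y":0,"z":0,"rx":0,"ry":0,"rz":0,"grip":1},{"x":0,"y":0,"z":0,"rx":0,"ry":0,"rz":0,"grip":1},{"x":0,"y":0,"z":0,"rx":0,"ry":0,"rz":0,"grip":1},{"x":0,"y":0,"z":0,"rx":0,"ry":0,"rz":0,"grip":1},{"x":0,"y":0,"z":0,"rx":0,"ry":0,"rz":0,"grip":1}]'
```

```text
t: 4.45
tool_pos: [459.6, -314.6, 49.0]
tool_rot: [[-0.018, 1.0, -0.0], [1.0, 0.018, 0.0], [0.0, -0.0, -1.0]]
ft_force: [-0.6, -0.4, -0.0]
grip_width: -0.0
```

The gripper shut completely, so it missed the pin. I'll look.

```bash
python3 - <<'E'
from h import *
s=bot.state();print(s['tool_pos'],s['ft_force'],s['grip_width'])
f=bot.grab_frame('wrist');cv2.imwrite('pics/w4.png',f['color'][:,:,::-1])
f=bot.grab_frame('side');cv2.imwrite('pics/s4.png',cv2.resize(f['color'][180:320,280:440,::-1],None,fx=5,fy=4.2,interpolation=2)[:590])
E
```

```text
[ 459.59911275 -314.56057229   48.96698623] [-0.56268549 -0.35496702 -0.0168922 ] -6.510901035937558e-05
```

View pics/w4.png

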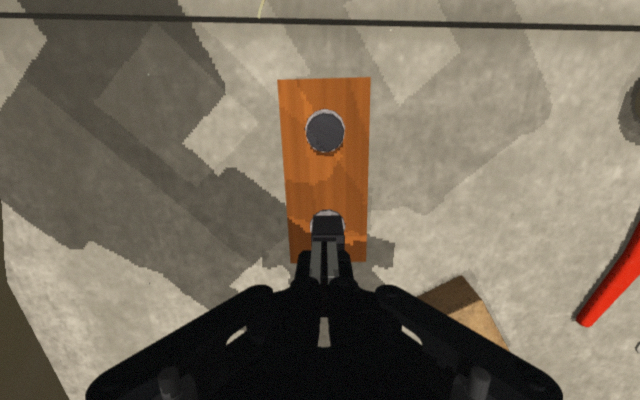

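View pics/s4.png

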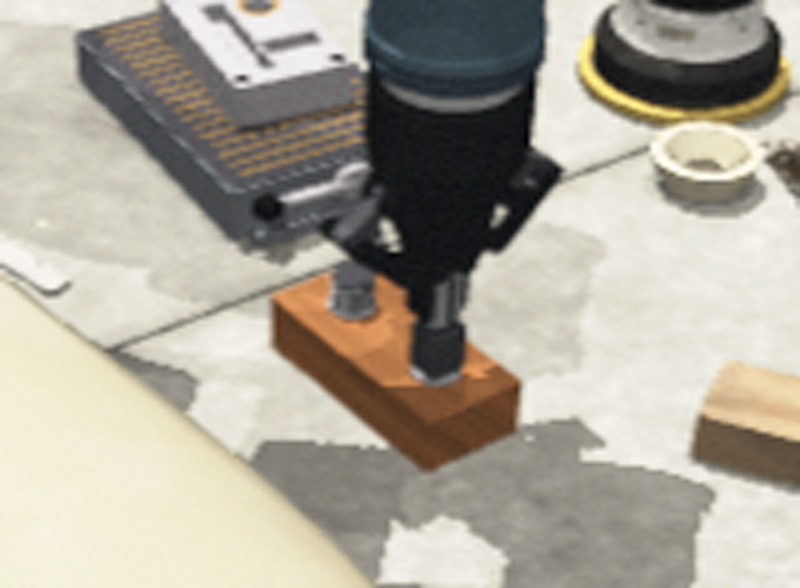

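```bash
python3 - <<'E'
from h import *
g={n:bot.grab_frame(n) for n in('side','scene')}
for n in g:
    for z in(42,46,80,90): print(n,z,proj(g[n],[460,-314,z]).round(1))
a=g['side']['color'][225:290,335:395,::-1];b=g['scene']['color'][200:290,290:370,::-1]
w=cv2.imread('pics/w4.png')[195:295,280:370]
cv2.imwrite('pics/z1.png',np.hstack([cv2.resize(x,(260,int(260*x.shape[0]/x.shape[1])),interpolation=2)[:280] for x in(a,b,w)]))
E
```

```text
side 42 [366.5 268.3]
side 46 [366.5 267.1]
side 80 [367.1 257.1]
side 90 [367.3 254.1]
scene 42 [327.6 264.1]
scene 46 [327.6 262.8]
scene 80 [327.5 251.4]
scene 90 [327.4 248. ]
```

View pics/z1.png

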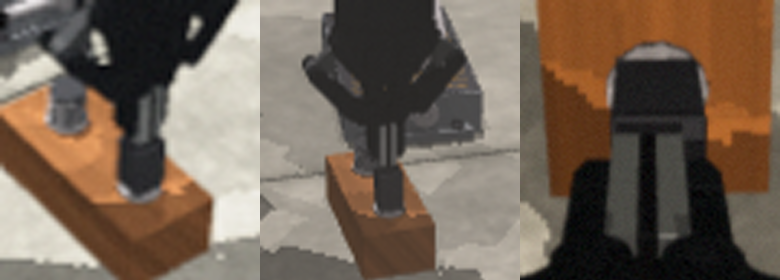

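All three views show the closed fingertips resting just above the pin's top (z≈80), although the reported TCP is at z=49. The real tips therefore sit about 30 mm behind the reported TCP. I'll open the gripper and measure this by triangulation.

```bash
python3 -m crank '[{"x":0,"y":0,"z":0,"rx":0,"ry":0,"rz":0,"grip":0.5},{"x":0,"y":0,"z":0,"rx":0,"ry":0,"rz":0,"grip":0.5},{"x":0,"y":0,"z":0,"rx":0,"ry":0,"rz":0,"grip":0.5},{"x":0,"y":0,"z":0,"rx":0,"ry":0,"rz":0,"grip":0.5},{"x":0,"y":0,"z":0,"rx":0,"ry":0,"rz":0,"grip":0.5}]'
python3 - <<'E'
from h import *
print(bot.state()['grip_width'])
g={n:bot.grab_frame(n) for n in('side','scene','wrist')}
a=g['side']['color'][215:290,335:395,::-1];b=g['scene']['color'][200:290,290:365,::-1]
w=g['wrist']['color'][195:295,270:380,::-1]
for n,x in(('a',a),('b',b),('w',w)): print(x.shape);cv2.imwrite(f'pics/z2{n}.png',cv2.resize(x,None,fx=6,fy=6,interpolation=2))
E
```

```text
t: 5.15
tool_pos: [459.6, -314.6, 49.0]
tool_rot: [[-0.018, 1.0, -0.0], [1.0, 0.018, 0.0], [0.0, -0.0, -1.0]]
ft_force: [0.6, -0.5, -0.0]
grip_width: 0.497
0.49717928301688286
(75, 60, 3)
(90, 75, 3)
(100, 110, 3)
```

View pics/z2a.png

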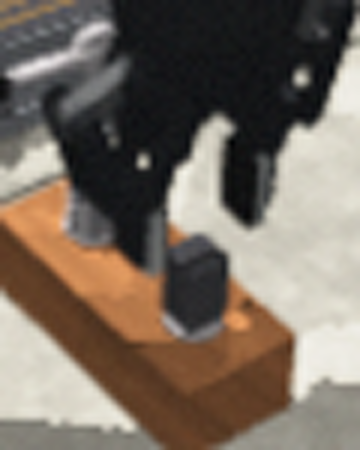

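View pics/z2b.png

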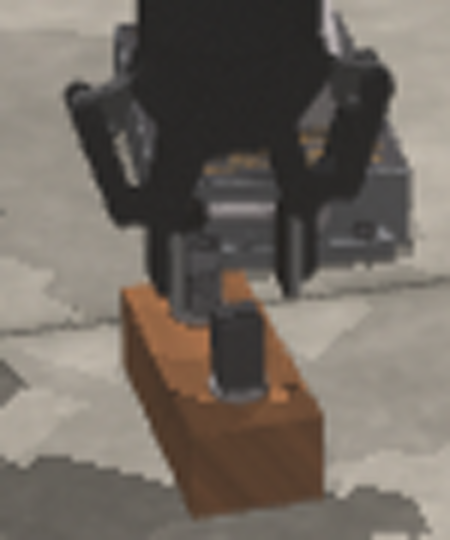

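View pics/z2w.png

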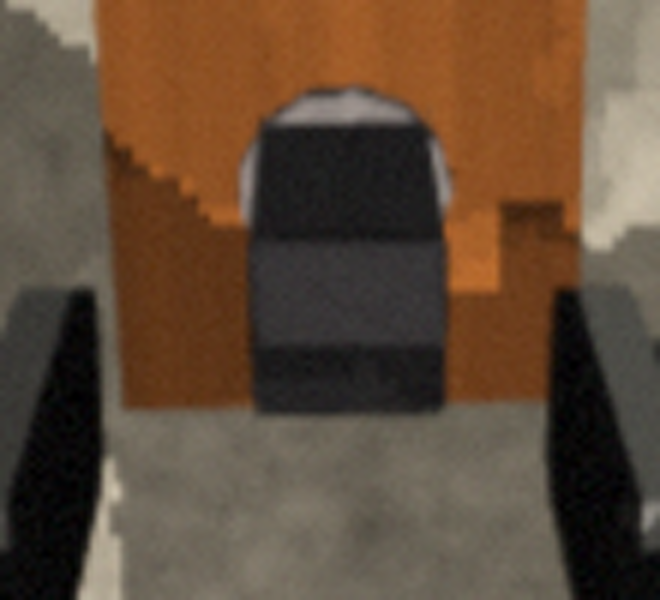

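```bash
python3 - <<'E'
from h import *
g={n:bot.grab_frame(n) for n in('side','scene')}
def tri(p,q):
    r=[ray(g['side'],*p),ray(g['scene'],*q)];A=0;b=0
    for o,d in r:
        d=d/np.linalg.norm(d);P=np.eye(3)-np.outer(d,d);A=A+P;b=b+P@o
    x=np.linalg.solve(A,b);return x.round(1)
print(tri((360,260.3),(321.3,253.3)),tri((375.8,252.5),(338.3,249.2)))
print('pin top near corner check',tri((368,264.5-7),(329.5,251)))
E
```

```text
[ 445.  -306.4   71.7] [ 488.3 -311.9   80.4]
pin top near corner check [ 464.1 -313.7   78.7]
```

The tips are at z≈76–80, about 30 mm above the reported TCP, which agrees with the wrist view. I'll go down 25 mm more, nudge +2 in x, and look again before closing.

```bash
python3 -m crank '[{"x":2,"y":0,"z":-6,"rx":0,"ry":0,"rz":0,"grip":0.5},{"x":2,"y":0,"z":-12,"rx":0,"ry":0,"rz":0,"grip":0.5},{"x":2,"y":0,"z":-18,"rx":0,"ry":0,"rz":0,"grip":0.5},{"x":2,"y":0,"z":-22,"rx":0,"ry":0,"rz":0,"grip":0.5},{"x":2,"y":0,"z":-25,"rx":0,"ry":0,"rz":0,"grip":0.5},{"x":2,"y":0,"z":-25,"rx":0,"ry":0,"rz":0,"grip":0.5}]'
python3 - <<'E'
from h import *
g={n:bot.grab_frame(n) for n in('side','scene','wrist')}
a=g['side']['color'][215:290,335:395,::-1]
w=g['wrist']['color'][195:295,270:380,::-1]
for n,x in(('a',a),('w',w)): cv2.imwrite(f'pics/z3{n}.png',cv2.resize(x,None,fx=6,fy=6,interpolation=2))
E
```

```text
t: 6.0
tool_pos: [461.3, -314.3, 23.4]
tool_rot: [[-0.018, 1.0, -0.001], [1.0, 0.018, 0.001], [0.001, -0.001, -1.0]]
ft_force: [0.3, -0.1, -0.1]
grip_width: 0.502
```

View pics/z3a.png

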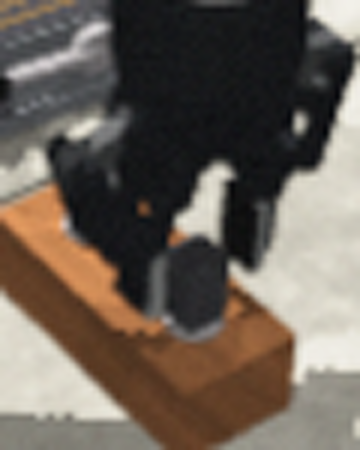

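View pics/z3w.png

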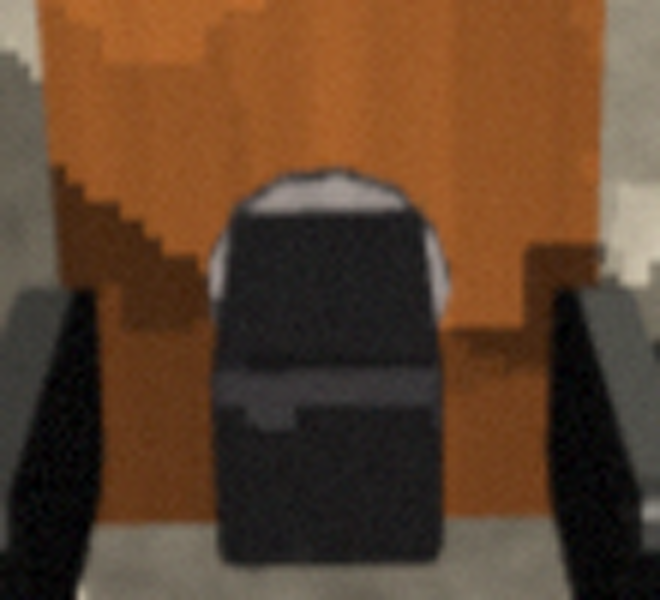

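The fingers now straddle the grip evenly, with gaps of about 19 and 18 px, and the tips are low on the grip. I'll close.

```bash
python3 -m crank '[{"x":0,"y":0,"z":0,"rx":0,"ry":0,"rz":0,"grip":0.7},{"x":0,"y":0,"z":0,"rx":0,"ry":0,"rz":0,"grip":0.85},{"x":0,"y":0,"z":0,"rx":0,"ry":0,"rz":0,"grip":1},{"x":0,"y":0,"z":0,"rx":0,"ry":0,"rz":0,"grip":1},{"x":0,"y":0,"z":0,"rx":0,"ry":0,"rz":0,"grip":1},{"x":0,"y":0,"z":0,"rx":0,"ry":0,"rz":0,"grip":1}]'
python3 - <<'E'
from h import *
g={n:bot.grab_frame(n) for n in('side','scene','wrist')}
a=g['side']['color'][215:290,335:395,::-1];b=g['scene']['color'][200:290,290:365,::-1]
w=g['wrist']['color'][195:295,270:380,::-1]
cv2.imwrite('pics/z4.png',np.hstack([cv2.resize(x,(260,320),interpolation=2) for x in(a,b,w)]))
E
```

```text
t: 6.75
tool_pos: [461.9, -314.8, 24.5]
tool_rot: [[-0.018, 1.0, 0.001], [1.0, 0.018, -0.001], [-0.001, 0.001, -1.0]]
ft_force: [-0.0, 0.7, 5.9]
grip_width: 0.218
```

View pics/z4.png

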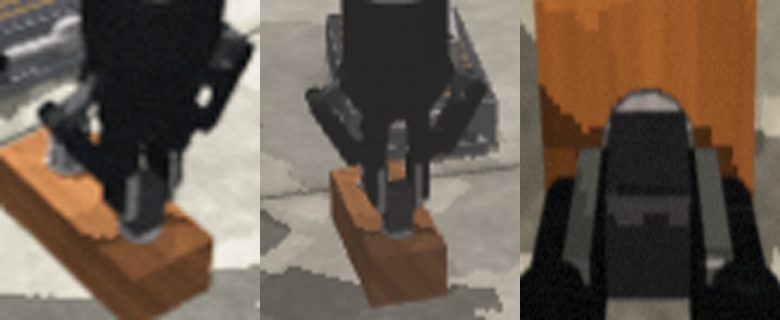

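The grip holds at 0.218 (about 19 mm), so the pin is in hand. I'll lift it straight up.

```bash
python3 -m crank '[{"x":0,"y":0,"z":3,"rx":0,"ry":0,"rz":0,"grip":1},{"x":0,"y":0,"z":8,"rx":0,"ry":0,"rz":0,"grip":1},{"x":0,"y":0,"z":16,"rx":0,"ry":0,"rz":0,"grip":1},{"x":0,"y":0,"z":28,"rx":0,"ry":0,"rz":0,"grip":1},{"x":0,"y":0,"z":45,"rx":0,"ry":0,"rz":0,"grip":1},{"x":0,"y":0,"z":65,"rx":0,"ry":0,"rz":0,"grip":1},{"x":0,"y":0,"z":85,"rx":0,"ry":0,"rz":0,"grip":1},{"x":0,"y":0,"z":95,"rx":0,"ry":0,"rz":0,"grip":1},{"x":0,"y":0,"z":95,"rx":0,"ry":0,"rz":0,"grip":1},{"x":0,"y":0,"z":95,"rx":0,"ry":0,"rz":0,"grip":1}]'
python3 - <<'E'
from h import *
print(bot.state()['tool_pos'])
g={n:bot.grab_frame(n) for n in('side','scene','wrist')}
a=g['side']['color'][185:290,325:409,::-1];b=g['scene']['color'][170:290,280:376,::-1]
cv2.imwrite('pics/z5.png',np.hstack([cv2.resize(x,(380,475),interpolation=2) for x in(a,b)]))
E
```

```text
t: 7.9
tool_pos: [461.3, -314.3, 118.7]
tool_rot: [[-0.018, 1.0, -0.0], [1.0, 0.018, 0.0], [0.0, -0.0, -1.0]]
ft_force: [0.8, 0.5, -3.0]
grip_width: 0.221
[ 461.26163684 -314.2598079   118.74417337]
```

View pics/z5.png

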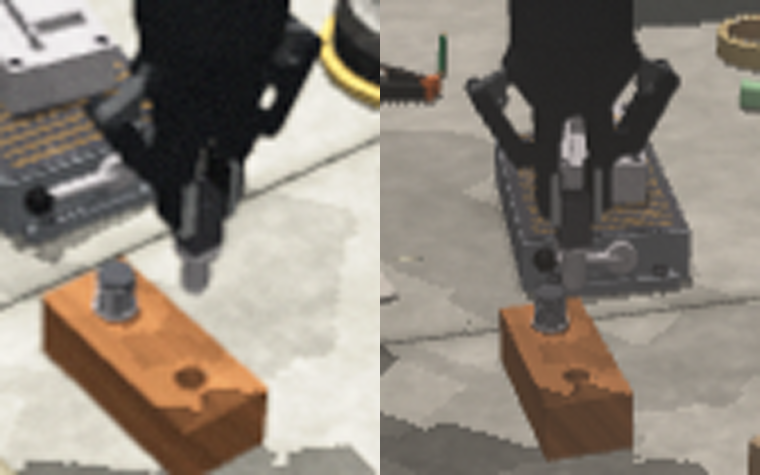

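```bash
python3 - <<'E'
from h import *
g={n:bot.grab_frame(n) for n in('side','scene')}
for z in(100,108,115): print(z,proj(g['side'],[461,-314,z]).round(1),proj(g['scene'],[461,-314,z]).round(1))
E
```

```text
100 [367.8 250.9] [327.8 244.5]
108 [367.9 248.5] [327.7 241.8]
115 [368.1 246.3] [327.7 239.3]
```

The pin hangs upright and its nose is at about z=107, as expected. I'll carry it to the standoff in front of the insert's right end.

```bash
python3 -m crank '[{"x":3,"y":30,"z":0,"rx":0,"ry":0,"rz":0,"grip":1},{"x":7,"y":70,"z":0,"rx":0,"ry":0,"rz":0,"grip":1},{"x":12,"y":115,"z":0,"rx":0,"ry":0,"rz":0,"grip":1},{"x":16,"y":160,"z":0,"rx":0,"ry":0,"rz":0,"grip":1},{"x":20,"y":205,"z":0,"rx":0,"ry":0,"rz":0,"grip":1},{"x":23,"y":240,"z":0,"rx":0,"ry":0,"rz":0,"grip":1},{"x":25,"y":258,"z":0,"rx":0,"ry":0,"rz":0,"grip":1},{"x":25,"y":258,"z":-15,"rx":0,"ry":0,"rz":0,"grip":1},{"x":25,"y":258,"z":-30,"rx":0,"ry":0,"rz":0,"grip":1},{"x":25,"y":258,"z":-40,"rx":0,"ry":0,"rz":0,"grip":1},{"x":25,"y":258,"z":-45,"rx":0,"ry":0,"rz":0,"grip":1},{"x":25,"y":258,"z":-45,"rx":0,"ry":0,"rz":0,"grip":1}]'
python3 - <<'E'
from h import *
print(bot.state()['tool_pos'])
g={n:bot.grab_frame(n) for n in('side','scene','wrist')}
a=g['side']['color'][145:250,280:385,::-1];b=g['scene']['color'][150:250,285:385,::-1]
cv2.imwrite('pics/z6.png',np.hstack([cv2.resize(x,(400,400),interpolation=2) for x in(a,b)]))
cv2.imwrite('pics/w6.png',g['wrist']['color'][:,:,::-1])
E
```

```text
t: 9.35
tool_pos: [486.1, -56.6, 73.2]
tool_rot: [[-0.018, 1.0, -0.002], [1.0, 0.018, 0.001], [0.001, -0.002, -1.0]]
ft_force: [-0.2, -0.3, -1.2]
grip_width: 0.219
[486.06904607 -56.57485162  73.24501963]
```

View pics/z6.png

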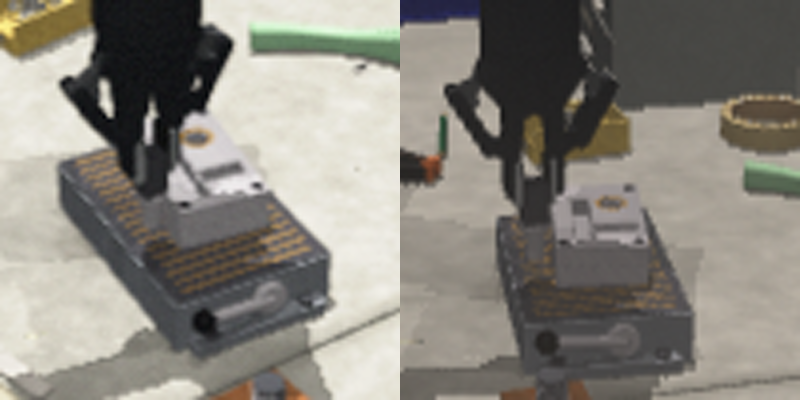

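View pics/w6.png

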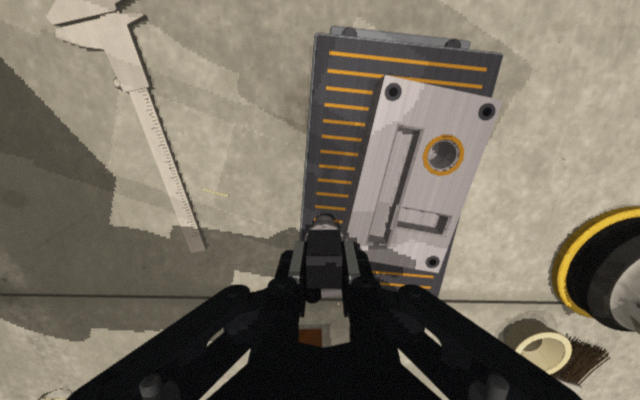

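The pin stands in front of the insert's right end. The insert's left corners are visible at (384,76) and (497,98), and the bush at (442,155). I'll refine the rough pose so I can plan the touches.

```bash
python3 - <<'E'
from h import *
s=bot.state();f=bot.grab_frame('wrist');M=wristM(s,f)
P=lambda u,v:onz(f,u,v,80,M)[:2]
lf,lb,bu=P(384.5,76.5),P(497,98.5),P(442.5,155)
print(lf,lb,np.linalg.norm(lf-lb),bu, s['tool_pos'])
x=(lb-lf)/np.linalg.norm(lb-lf);y=np.array([-x[1],x[0]]);print('x',x)
print('bush pred',lf+48*x-38*y)
c=lf+36*x-60*y;print('c',c)
for n,a in(('t1',(-44,-42)),('t2',(-44,40)),('t3',(0,68))):print(n,c+a[0]*x+a[1]*y)
E
python3 -m crank '[{"x":0,"y":0,"z":-3,"rx":0,"ry":0,"rz":0,"grip":1},{"x":0,"y":0,"z":-5,"rx":0,"ry":0,"rz":0,"grip":1},{"x":0,"y":0,"z":-5,"rx":0,"ry":0,"rz":0,"grip":1},{"x":0,"y":0,"z":-5,"rx":0,"ry":0,"rz":0,"grip":1}]'
```

```text
[518.65297559  42.28526537] [585.83731284  31.50436985] 68.04383057964966 [558.80476365  -2.1806813 ] [487.06792021 -56.96013527  74.47915088]
x [ 0.98736853 -0.15844046]
bush pred [560.02592791  -2.8398808 ]
c [544.69181548 -22.66070308]
t1 [494.59310085 -57.15880146]
t2 [507.5852182   23.80541833]
t3 [555.46576646  44.48035724]
t: 9.95
tool_pos: [486.6, -56.6, 69.0]
tool_rot: [[-0.018, 1.0, -0.0], [1.0, 0.018, 0.0], [0.0, -0.0, -1.0]]
ft_force: [-0.2, 0.2, -2.5]
grip_width: 0.216
```

```bash
python3 -m crank '[{"x":1.5,"y":-0.2,"z":0,"rx":0,"ry":0,"rz":0,"grip":1},{"x":3,"y":-0.4,"z":0,"rx":0,"ry":0,"rz":0,"grip":1},{"x":4,"y":-0.6,"z":0,"rx":0,"ry":0,"rz":0,"grip":1},{"x":5,"y":-0.8,"z":0,"rx":0,"ry":0,"rz":0,"grip":1},{"x":5,"y":-0.8,"z":0,"rx":0,"ry":0,"rz":0,"grip":1}]'
```

```text
t: 10.45
tool_pos: [491.8, -57.4, 69.0]
tool_rot: [[-0.018, 1.0, 0.0], [1.0, 0.018, -0.0], [-0.0, 0.0, -1.0]]
ft_force: [-0.5, 0.6, -1.6]
grip_width: 0.22
```

```bash
python3 -m crank '[{"x":0.5,"y":-0.1,"z":0,"rx":0,"ry":0,"rz":0,"grip":1},{"x":1,"y":-0.2,"z":0,"rx":0,"ry":0,"rz":0,"grip":1},{"x":1,"y":-0.2,"z":0,"rx":0,"ry":0,"rz":0,"grip":1}]'
```

```text
t: 10.75
tool_pos: [492.7, -57.6, 69.0]
tool_rot: [[-0.018, 1.0, 0.0], [1.0, 0.018, -0.0], [-0.0, 0.0, -1.0]]
ft_force: [-0.9, 0.0, -3.7]
grip_width: 0.215
```

```bash
python3 -m crank '[{"x":0.5,"y":-0.1,"z":0,"rx":0,"ry":0,"rz":0,"grip":1},{"x":1,"y":-0.2,"z":0,"rx":0,"ry":0,"rz":0,"grip":1},{"x":1,"y":-0.2,"z":0,"rx":0,"ry":0,"rz":0,"grip":1}]'
```

```text
t: 11.05
tool_pos: [493.7, -57.8, 69.0]
tool_rot: [[-0.018, 1.0, 0.0], [1.0, 0.018, -0.0], [-0.0, 0.0, -1.0]]
ft_force: [-0.7, 0.9, -2.5]
grip_width: 0.213
```

```bash
python3 -m crank '[{"x":0.5,"y":-0.1,"z":0,"rx":0,"ry":0,"rz":0,"grip":1},{"x":0.5,"y":-0.1,"z":0,"rx":0,"ry":0,"rz":0,"grip":1}]'
```

```text
t: 11.25
tool_pos: [494.1, -57.9, 69.0]
tool_rot: [[-0.018, 1.0, -0.0], [1.0, 0.018, 0.0], [0.0, -0.0, -1.0]]
ft_force: [-0.3, 0.2, -2.1]
grip_width: 0.216
```

```bash
python3 -m crank '[{"x":0.5,"y":-0.1,"z":0,"rx":0,"ry":0,"rz":0,"grip":1},{"x":0.5,"y":-0.1,"z":0,"rx":0,"ry":0,"rz":0,"grip":1}]'
```

```text
t: 11.45
tool_pos: [494.2, -57.9, 68.9]
tool_rot: [[-0.018, 1.0, -0.001], [1.0, 0.018, 0.0], [0.0, -0.001, -1.0]]
ft_force: [-0.7, 0.1, -0.9]
grip_width: 0.216
```

```bash
python3 -m crank '[{"x":0.5,"y":-0.1,"z":0,"rx":0,"ry":0,"rz":0,"grip":1},{"x":0.5,"y":-0.1,"z":0,"rx":0,"ry":0,"rz":0,"grip":1}]'
```

```text
t: 11.65
tool_pos: [494.3, -57.9, 68.8]
tool_rot: [[-0.018, 1.0, -0.002], [1.0, 0.018, 0.0], [0.0, -0.002, -1.0]]
ft_force: [-4.3, 0.6, 0.9]
grip_width: 0.217
```

Contact: x stalled at about 494.2 and the force rose to about −4 N. I'll rest there briefly and log the position.

```bash
python3 -m crank '[{"x":0,"y":0,"z":0,"rx":0,"ry":0,"rz":0,"grip":1},{"x":0,"y":0,"z":0,"rx":0,"ry":0,"rz":0,"grip":1},{"x":0,"y":0,"z":0,"rx":0,"ry":0,"rz":0,"grip":1}]'
python3 -c "
from station import bot
s=bot.state();print(s['tool_pos'],s['ft_force'],s['ft_torque'])"
```

```text
t: 11.95
tool_pos: [494.3, -57.9, 68.8]
tool_rot: [[-0.018, 1.0, -0.002], [1.0, 0.018, 0.0], [0.0, -0.002, -1.0]]
ft_force: [-5.4, -0.9, 0.3]
grip_width: 0.217
[494.3356451  -57.89150788  68.80790039] [-5.35070391 -0.90474552  0.2922022 ] [ 0.06155193  0.99965018 -0.03397682]
```

```bash
python3 -m crank '[{"x":0,"y":0,"z":0,"rx":0,"ry":0,"rz":0,"grip":1},{"x":0,"y":0,"z":0,"rx":0,"ry":0,"rz":0,"grip":1},{"x":0,"y":0,"z":0,"rx":0,"ry":0,"rz":0,"grip":1}]'
python3 -c "
from station import bot
s=bot.state();print(s['tool_pos'],s['ft_force'],s['ft_torque'])"
```

```text
t: 12.25
tool_pos: [494.4, -57.9, 68.8]
tool_rot: [[-0.018, 1.0, -0.001], [1.0, 0.018, 0.0], [0.0, -0.001, -1.0]]
ft_force: [-5.4, -0.2, 0.8]
grip_width: 0.222
[494.3770235  -57.89278377  68.8202414 ] [-5.44077608 -0.16193328  0.764137  ] [-3.78049894e-03  1.08884481e+00 -4.41376661e-04]
```

```bash
python3 -m crank '[{"x":-3,"y":0.5,"z":0,"rx":0,"ry":0,"rz":0,"grip":1},{"x":-8,"y":1.3,"z":0,"rx":0,"ry":0,"rz":0,"grip":1},{"x":-6,"y":15,"z":0,"rx":0,"ry":0,"rz":0,"grip":1},{"x":-2,"y":40,"z":0,"rx":0,"ry":0,"rz":0,"grip":1},{"x":2,"y":65,"z":0,"rx":0,"ry":0,"rz":0,"grip":1},{"x":4,"y":78,"z":0,"rx":0,"ry":0,"rz":0,"grip":1},{"x":5,"y":82,"z":0,"rx":0,"ry":0,"rz":0,"grip":1},{"x":5,"y":82,"z":0,"rx":0,"ry":0,"rz":0,"grip":1},{"x":8,"y":81.5,"z":0,"rx":0,"ry":0,"rz":0,"grip":1},{"x":9.5,"y":81.3,"z":0,"rx":0,"ry":0,"rz":0,"grip":1},{"x":9.5,"y":81.3,"z":0,"rx":0,"ry":0,"rz":0,"grip":1},{"x":9.5,"y":81.3,"z":0,"rx":0,"ry":0,"rz":0,"grip":1}]'
```

```text
t: 13.45
tool_pos: [504.6, 22.6, 68.9]
tool_rot: [[-0.017, 1.0, -0.0], [1.0, 0.017, -0.0], [-0.0, -0.0, -1.0]]
ft_force: [0.5, 0.0, -2.3]
grip_width: 0.214
```

```bash
python3 -m crank '[{"x":0.5,"y":-0.1,"z":0,"rx":0,"ry":0,"rz":0,"grip":1},{"x":1,"y":-0.2,"z":0,"rx":0,"ry":0,"rz":0,"grip":1},{"x":1,"y":-0.2,"z":0,"rx":0,"ry":0,"rz":0,"grip":1}]'
```

```text
t: 13.75
tool_pos: [505.7, 22.9, 69.0]
tool_rot: [[-0.018, 1.0, 0.0], [1.0, 0.018, -0.0], [-0.0, 0.0, -1.0]]
ft_force: [-0.4, -0.3, -1.6]
grip_width: 0.215
```

```bash
python3 -m crank '[{"x":0.5,"y":-0.1,"z":0,"rx":0,"ry":0,"rz":0,"grip":1},{"x":0.5,"y":-0.1,"z":0,"rx":0,"ry":0,"rz":0,"grip":1}]'
```

```text
t: 13.95
tool_pos: [506.2, 22.9, 69.0]
tool_rot: [[-0.018, 1.0, 0.0], [1.0, 0.018, 0.0], [0.0, 0.0, -1.0]]
ft_force: [-0.2, -0.0, -2.2]
grip_width: 0.215
```

```bash
python3 -m crank '[{"x":0.5,"y":-0.1,"z":0,"rx":0,"ry":0,"rz":0,"grip":1},{"x":0.5,"y":-0.1,"z":0,"rx":0,"ry":0,"rz":0,"grip":1}]'
```

```text
t: 14.15
tool_pos: [506.7, 22.9, 69.0]
tool_rot: [[-0.018, 1.0, 0.0], [1.0, 0.018, -0.0], [-0.0, 0.0, -1.0]]
ft_force: [1.1, 0.1, -2.1]
grip_width: 0.217
```

```bash
python3 -m crank '[{"x":0.5,"y":-0.1,"z":0,"rx":0,"ry":0,"rz":0,"grip":1},{"x":0.5,"y":-0.1,"z":0,"rx":0,"ry":0,"rz":0,"grip":1}]'
```

```text
t: 14.35
tool_pos: [507.2, 22.7, 69.0]
tool_rot: [[-0.018, 1.0, 0.0], [1.0, 0.018, -0.0], [-0.0, 0.0, -1.0]]
ft_force: [-0.8, -0.6, -1.4]
grip_width: 0.217
```

```bash
python3 -m crank '[{"x":0.5,"y":-0.1,"z":0,"rx":0,"ry":0,"rz":0,"grip":1},{"x":0.5,"y":-0.1,"z":0,"rx":0,"ry":0,"rz":0,"grip":1}]'
```

```text
t: 14.55
tool_pos: [507.7, 22.6, 69.0]
tool_rot: [[-0.018, 1.0, 0.0], [1.0, 0.018, -0.0], [-0.0, 0.0, -1.0]]
ft_force: [-0.4, -0.9, -2.1]
grip_width: 0.216
```

```bash
python3 -m crank '[{"x":0.5,"y":-0.1,"z":0,"rx":0,"ry":0,"rz":0,"grip":1},{"x":0.5,"y":-0.1,"z":0,"rx":0,"ry":0,"rz":0,"grip":1}]'
```

```text
t: 14.75
tool_pos: [508.2, 22.5, 69.0]
tool_rot: [[-0.018, 1.0, 0.0], [1.0, 0.018, 0.0], [0.0, 0.0, -1.0]]
ft_force: [-0.2, 0.4, -2.2]
grip_width: 0.218
```

```bash
python3 -m crank '[{"x":0.5,"y":-0.1,"z":0,"rx":0,"ry":0,"rz":0,"grip":1},{"x":0.5,"y":-0.1,"z":0,"rx":0,"ry":0,"rz":0,"grip":1}]'
```

```text
t: 14.95
tool_pos: [508.4, 22.5, 69.0]
tool_rot: [[-0.018, 1.0, -0.001], [1.0, 0.018, 0.0], [0.0, -0.001, -1.0]]
ft_force: [-0.9, 0.1, -1.7]
grip_width: 0.221
```

```bash
python3 -m crank '[{"x":0.5,"y":-0.1,"z":0,"rx":0,"ry":0,"rz":0,"grip":1},{"x":0.5,"y":-0.1,"z":0,"rx":0,"ry":0,"rz":0,"grip":1}]'
```

```text
t: 15.15
tool_pos: [508.5, 22.5, 68.9]
tool_rot: [[-0.018, 1.0, -0.001], [1.0, 0.018, 0.0], [0.0, -0.001, -1.0]]
ft_force: [-2.7, -0.2, -0.5]
grip_width: 0.219
```

```bash
python3 -m crank '[{"x":0.3,"y":-0.1,"z":0,"rx":0,"ry":0,"rz":0,"grip":1},{"x":0.3,"y":-0.1,"z":0,"rx":0,"ry":0,"rz":0,"grip":1},{"x":0.3,"y":-0.1,"z":0,"rx":0,"ry":0,"rz":0,"grip":1},{"x":0.3,"y":-0.1,"z":0,"rx":0,"ry":0,"rz":0,"grip":1},{"x":0.3,"y":-0.1,"z":0,"rx":0,"ry":0,"rz":0,"grip":1}]'
python3 -c "
from station import bot
s=bot.state();print(s['tool_pos'],s['ft_force'],s['ft_torque'])"
```

```text
t: 15.65
tool_pos: [508.6, 22.4, 68.9]
tool_rot: [[-0.018, 1.0, -0.002], [1.0, 0.018, 0.0], [0.0, -0.002, -1.0]]
ft_force: [-4.7, 0.8, 1.3]
grip_width: 0.22
[508.59842575  22.42972461  68.85793792] [-4.71906408  0.81968635  1.33386252] [0.16989363 1.04601235 0.05517611]
```

```bash
python3 -m crank '[{"x":0,"y":0,"z":0,"rx":0,"ry":0,"rz":0,"grip":1},{"x":0,"y":0,"z":0,"rx":0,"ry":0,"rz":0,"grip":1}]'
python3 -c "
from station import bot
s=bot.state();print(s['tool_pos'],s['ft_force'],s['ft_torque'])"
```

```text
t: 15.85
tool_pos: [508.6, 22.4, 68.9]
tool_rot: [[-0.018, 1.0, -0.002], [1.0, 0.018, 0.0], [0.0, -0.002, -1.0]]
ft_force: [-5.6, 1.0, 0.8]
grip_width: 0.214
[508.58997881  22.43238047  68.85148368] [-5.55592942  1.01368426  0.82709639] [ 0.16988121  1.07167586 -0.03813007]
```

Touch 2 is at (508.6,22.43) with about 5 N, giving an insert yaw of about −0.1756 rad. Next I'll go round the left front corner, staying low and clear of it, to the left end face.

```bash
python3 -m crank '[{"x":-3,"y":0.5,"z":0,"rx":0,"ry":0,"rz":0,"grip":1},{"x":-9,"y":1.4,"z":0,"rx":0,"ry":0,"rz":0,"grip":1},{"x":-6,"y":15,"z":0,"rx":0,"ry":0,"rz":0,"grip":1},{"x":-3,"y":33,"z":0,"rx":0,"ry":0,"rz":0,"grip":1},{"x":-1,"y":41,"z":0,"rx":0,"ry":0,"rz":0,"grip":1},{"x":1,"y":41,"z":0,"rx":0,"ry":0,"rz":0,"grip":1},{"x":15,"y":38,"z":0,"rx":0,"ry":0,"rz":0,"grip":1},{"x":33,"y":35,"z":0,"rx":0,"ry":0,"rz":0,"grip":1},{"x":45,"y":33,"z":0,"rx":0,"ry":0,"rz":0,"grip":1},{"x":49,"y":32,"z":0,"rx":0,"ry":0,"rz":0,"grip":1},{"x":49,"y":32,"z":0,"rx":0,"ry":0,"rz":0,"grip":1},{"x":49,"y":32,"z":0,"rx":0,"ry":0,"rz":0,"grip":1}]'
python3 - <<'E'
from h import *
s=bot.state();print(s['tool_pos'])
f=bot.grab_frame('wrist');cv2.imwrite('pics/w7.png',f['color'][:,:,::-1])
E
```

```text
t: 17.05
tool_pos: [557.6, 54.2, 68.7]
tool_rot: [[-0.018, 1.0, -0.001], [1.0, 0.018, 0.0], [0.0, -0.001, -1.0]]
ft_force: [0.1, 0.3, -2.5]
grip_width: 0.219
[557.56901901  54.22498197  68.7079319 ]
```

View pics/w7.png

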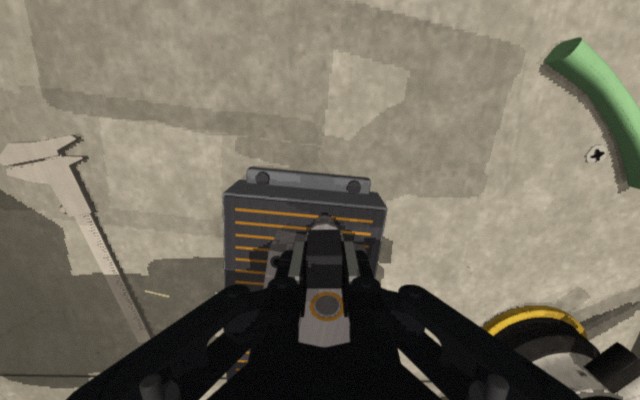

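The pin is clear to the left of the insert, with the bush visible behind it at (327,305). I'll approach the left end face.

```bash
python3 -m crank '[{"x":-0.3,"y":-2,"z":0,"rx":0,"ry":0,"rz":0,"grip":1},{"x":-0.7,"y":-4,"z":0,"rx":0,"ry":0,"rz":0,"grip":1},{"x":-1,"y":-6,"z":0,"rx":0,"ry":0,"rz":0,"grip":1},{"x":-1.1,"y":-7,"z":0,"rx":0,"ry":0,"rz":0,"grip":1},{"x":-1.1,"y":-7,"z":0,"rx":0,"ry":0,"rz":0,"grip":1},{"x":-1.1,"y":-7,"z":0,"rx":0,"ry":0,"rz":0,"grip":1}]'
```

```text
t: 17.7
tool_pos: [557.3, 47.2, 69.0]
tool_rot: [[-0.018, 1.0, 0.0], [1.0, 0.018, 0.0], [0.0, 0.0, -1.0]]
ft_force: [0.5, 0.4, -2.2]
grip_width: 0.22
```

```bash
python3 -m crank '[{"x":-0.1,"y":-0.5,"z":0,"rx":0,"ry":0,"rz":0,"grip":1},{"x":-0.2,"y":-1,"z":0,"rx":0,"ry":0,"rz":0,"grip":1},{"x":-0.2,"y":-1,"z":0,"rx":0,"ry":0,"rz":0,"grip":1}]'
```

```text
t: 18.0
tool_pos: [557.1, 46.2, 69.0]
tool_rot: [[-0.018, 1.0, -0.0], [1.0, 0.018, -0.0], [-0.0, -0.0, -1.0]]
ft_force: [-0.2, -0.7, -2.1]
grip_width: 0.217
```

```bash
python3 -m crank '[{"x":-0.1,"y":-0.5,"z":0,"rx":0,"ry":0,"rz":0,"grip":1},{"x":-0.1,"y":-0.5,"z":0,"rx":0,"ry":0,"rz":0,"grip":1}]'
```

```text
t: 18.2
tool_pos: [557.0, 45.7, 69.0]
tool_rot: [[-0.018, 1.0, -0.0], [1.0, 0.018, -0.0], [-0.0, -0.0, -1.0]]
ft_force: [-0.2, 0.0, -3.0]
grip_width: 0.218
```

```bash
python3 -m crank '[{"x":-0.1,"y":-0.5,"z":0,"rx":0,"ry":0,"rz":0,"grip":1},{"x":-0.1,"y":-0.5,"z":0,"rx":0,"ry":0,"rz":0,"grip":1}]'
```

```text
t: 18.4
tool_pos: [556.9, 45.2, 69.0]
tool_rot: [[-0.018, 1.0, -0.0], [1.0, 0.018, -0.0], [-0.0, -0.0, -1.0]]
ft_force: [0.2, 0.8, -1.5]
grip_width: 0.22
```

```bash
python3 -m crank '[{"x":-0.1,"y":-0.5,"z":0,"rx":0,"ry":0,"rz":0,"grip":1},{"x":-0.1,"y":-0.5,"z":0,"rx":0,"ry":0,"rz":0,"grip":1}]'
```

```text
t: 18.6
tool_pos: [556.8, 44.7, 69.0]
tool_rot: [[-0.018, 1.0, 0.0], [1.0, 0.018, -0.0], [-0.0, 0.0, -1.0]]
ft_force: [-0.3, -0.9, -1.3]
grip_width: 0.22
```

```bash
python3 -m crank '[{"x":-0.1,"y":-0.5,"z":0,"rx":0,"ry":0,"rz":0,"grip":1},{"x":-0.1,"y":-0.5,"z":0,"rx":0,"ry":0,"rz":0,"grip":1}]'
```

```text
t: 18.8
tool_pos: [556.8, 44.5, 69.0]
tool_rot: [[-0.018, 1.0, 0.0], [1.0, 0.018, 0.001], [0.001, 0.0, -1.0]]
ft_force: [0.6, 1.6, -1.9]
grip_width: 0.218
```

```bash
python3 -m crank '[{"x":-0.1,"y":-0.5,"z":0,"rx":0,"ry":0,"rz":0,"grip":1},{"x":-0.1,"y":-0.5,"z":0,"rx":0,"ry":0,"rz":0,"grip":1}]'
```

```text
t: 19.0
tool_pos: [556.8, 44.4, 69.1]
tool_rot: [[-0.018, 1.0, 0.0], [1.0, 0.018, 0.001], [0.001, 0.0, -1.0]]
ft_force: [0.7, 2.7, -1.6]
grip_width: 0.218
```

```bash
python3 -m crank '[{"x":-0.1,"y":-0.4,"z":0,"rx":0,"ry":0,"rz":0,"grip":1},{"x":-0.1,"y":-0.4,"z":0,"rx":0,"ry":0,"rz":0,"grip":1},{"x":-0.1,"y":-0.4,"z":0,"rx":0,"ry":0,"rz":0,"grip":1},{"x":-0.1,"y":-0.4,"z":0,"rx":0,"ry":0,"rz":0,"grip":1},{"x":-0.1,"y":-0.4,"z":0,"rx":0,"ry":0,"rz":0,"grip":1}]'
python3 -c "
from station import bot
s=bot.state();print(s['tool_pos'],s['ft_force'],s['ft_torque'])"
```

```text
t: 19.5
tool_pos: [556.8, 44.2, 69.1]
tool_rot: [[-0.018, 1.0, 0.001], [1.0, 0.018, 0.001], [0.001, 0.001, -1.0]]
ft_force: [1.0, 5.3, -1.1]
grip_width: 0.214
[556.75238124  44.21844919  69.11908019] [ 0.95389577  5.26723731 -1.12711693] [ 1.13823583 -0.20781318  0.03939661]
```

```bash
python3 -m crank '[{"x":0,"y":0,"z":0,"rx":0,"ry":0,"rz":0,"grip":1},{"x":0,"y":0,"z":0,"rx":0,"ry":0,"rz":0,"grip":1}]'
python3 - <<'E'
from station import bot
import numpy as np
s=bot.state();print(s['tool_pos'],s['ft_force'],s['tool_rot'].round(4))
t1=np.array([494.30,-57.9]);t2=np.array([508.55,22.43])
y=(t2-t1)/np.linalg.norm(t2-t1);x=np.array([y[1],-y[0]]);print(np.arctan2(x[1],x[0]))
t3=s['tool_pos'][:2]
a=t1@x+8; b=t3@y-8
print('bush',x*(a+48)+y*(b-38),'x',x, 't3 from front',t3@x-a, 't2 from left',b-t2@y,'t1',b-t1@y)
E
```

```text
t: 19.7
tool_pos: [556.8, 44.2, 69.1]
tool_rot: [[-0.018, 1.0, 0.001], [1.0, 0.018, 0.001], [0.001, 0.001, -1.0]]
ft_force: [0.9, 5.5, -1.0]
grip_width: 0.218
[556.75657836  44.22406527  69.13548691] [ 0.94295425  5.47801225 -1.00433705] [[-1.800e-02  9.998e-01  6.000e-04]
 [ 9.998e-01  1.800e-02  1.300e-03]
 [ 1.300e-03  7.000e-04 -1.000e+00]]
-0.17556685638549197
bush [560.87337325  -3.22439267] x [ 0.98462769 -0.17466631] t3 from front 35.658842803468815 t2 from left 21.879105133585696 t1 103.46324207208617
```

All three touches agree: touch 3 is 35.7 mm from the front face, so at its middle, and the bush comes out at about (560.8,−3.1) in TCP terms. The camera gave (559–560,−2.5). I'll back off, lift and go above the bush.

```bash
python3 -m crank '[{"x":0.5,"y":3,"z":0,"rx":0,"ry":0,"rz":0,"grip":1},{"x":1.5,"y":9,"z":0,"rx":0,"ry":0,"rz":0,"grip":1},{"x":1.5,"y":9,"z":10,"rx":0,"ry":0,"rz":0,"grip":1},{"x":1.5,"y":9,"z":25,"rx":0,"ry":0,"rz":0,"grip":1},{"x":1.5,"y":9,"z":37,"rx":0,"ry":0,"rz":0,"grip":1},{"x":1.5,"y":9,"z":40,"rx":0,"ry":0,"rz":0,"grip":1},{"x":2,"y":-5,"z":40,"rx":0,"ry":0,"rz":0,"grip":1},{"x":3,"y":-25,"z":40,"rx":0,"ry":0,"rz":0,"grip":1},{"x":4,"y":-40,"z":40,"rx":0,"ry":0,"rz":0,"grip":1},{"x":4,"y":-46,"z":40,"rx":0,"ry":0,"rz":0,"grip":1},{"x":4,"y":-46,"z":40,"rx":0,"ry":0,"rz":0,"grip":1},{"x":4,"y":-46,"z":40,"rx":0,"ry":0,"rz":0,"grip":1}]'
python3 - <<'E'
from h import *
print(bot.state()['tool_pos'])
g={n:bot.grab_frame(n) for n in('side','scene','wrist')}
a=g['side']['color'][145:225,300:380,::-1];b=g['scene']['color'][155:235,295:375,::-1]
cv2.imwrite('pics/z8.png',np.hstack([cv2.resize(x,(400,400),interpolation=2) for x in(a,b)]))
print(bot.state()['tool_pos'])
E
```

```text
t: 20.9
tool_pos: [560.3, -2.6, 108.7]
tool_rot: [[-0.017, 1.0, -0.001], [1.0, 0.017, 0.001], [0.001, -0.001, -1.0]]
ft_force: [0.1, -0.2, -1.4]
grip_width: 0.222
[560.25242063  -2.62689181 108.74334961]
[560.40570773  -2.08716021 108.93732619]
```

View pics/z8.png

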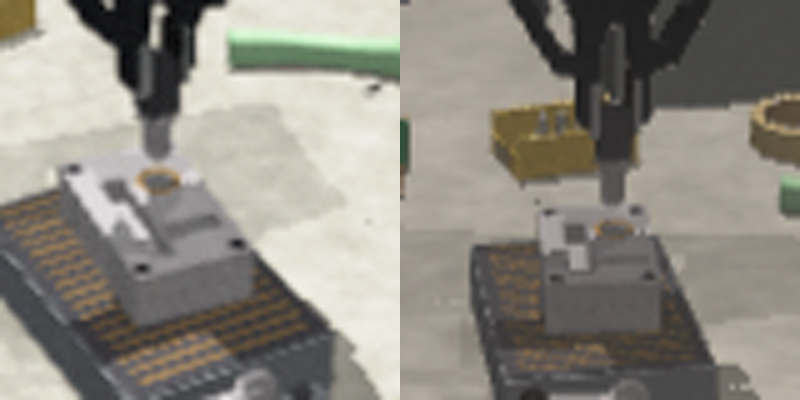

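The pin is directly above the brass rim in both views. I'll trim by (+0.35,−0.9) and descend in small steps.

```bash
python3 -m crank '[{"x":0.35,"y":-0.9,"z":-4,"rx":0,"ry":0,"rz":0,"grip":1},{"x":0.35,"y":-0.9,"z":-8,"rx":0,"ry":0,"rz":0,"grip":1},{"x":0.35,"y":-0.9,"z":-12,"rx":0,"ry":0,"rz":0,"grip":1},{"x":0.35,"y":-0.9,"z":-15,"rx":0,"ry":0,"rz":0,"grip":1},{"x":0.35,"y":-0.9,"z":-15,"rx":0,"ry":0,"rz":0,"grip":1},{"x":0.35,"y":-0.9,"z":-15,"rx":0,"ry":0,"rz":0,"grip":1}]'
```

```text
t: 21.65
tool_pos: [560.8, -3.5, 93.9]
tool_rot: [[-0.018, 1.0, -0.0], [1.0, 0.018, 0.0], [0.0, -0.0, -1.0]]
ft_force: [-0.1, -0.0, -2.5]
grip_width: 0.215
```

```bash
python3 -m crank '[{"x":0,"y":0,"z":-1,"rx":0,"ry":0,"rz":0,"grip":1},{"x":0,"y":0,"z":-2,"rx":0,"ry":0,"rz":0,"grip":1},{"x":0,"y":0,"z":-3,"rx":0,"ry":0,"rz":0,"grip":1},{"x":0,"y":0,"z":-4,"rx":0,"ry":0,"rz":0,"grip":1},{"x":0,"y":0,"z":-4,"rx":0,"ry":0,"rz":0,"grip":1}]'
```

```text
t: 22.15
tool_pos: [560.7, -3.6, 89.8]
tool_rot: [[-0.018, 1.0, -0.0], [1.0, 0.018, 0.0], [0.0, -0.0, -1.0]]
ft_force: [-0.5, -0.2, -2.5]
grip_width: 0.223
```

```bash
python3 -m crank '[{"x":0,"y":0.5,"z":-0.5,"rx":0,"ry":0,"rz":0,"grip":1},{"x":0,"y":0.5,"z":-1.5,"rx":0,"ry":0,"rz":0,"grip":1},{"x":0,"y":0.5,"z":-2.5,"rx":0,"ry":0,"rz":0,"grip":1},{"x":0,"y":0.5,"z":-3.5,"rx":0,"ry":0,"rz":0,"grip":1},{"x":0,"y":0.5,"z":-4,"rx":0,"ry":0,"rz":0,"grip":1},{"x":0,"y":0.5,"z":-4,"rx":0,"ry":0,"rz":0,"grip":1}]'
```

```text
t: 22.75
tool_pos: [560.8, -3.0, 85.9]
tool_rot: [[-0.018, 1.0, -0.0], [1.0, 0.018, 0.0], [0.0, -0.0, -1.0]]
ft_force: [0.3, 0.0, -1.3]
grip_width: 0.22
```

```bash
python3 -m crank '[{"x":0,"y":0,"z":-1,"rx":0,"ry":0,"rz":0,"grip":1},{"x":0,"y":0,"z":-2,"rx":0,"ry":0,"rz":0,"grip":1},{"x":0,"y":0,"z":-3,"rx":0,"ry":0,"rz":0,"grip":1},{"x":0,"y":0,"z":-3,"rx":0,"ry":0,"rz":0,"grip":1}]'
```

```text
t: 23.15
tool_pos: [560.7, -3.1, 82.8]
tool_rot: [[-0.018, 1.0, -0.0], [1.0, 0.018, 0.0], [0.0, -0.0, -1.0]]
ft_force: [0.1, -0.2, -2.0]
grip_width: 0.219
```

The nose is about 8 mm inside the bush with no contact force. I'll continue down.

```bash
python3 -m crank '[{"x":0,"y":0,"z":-1.5,"rx":0,"ry":0,"rz":0,"grip":1},{"x":0,"y":0,"z":-3,"rx":0,"ry":0,"rz":0,"grip":1},{"x":0,"y":0,"z":-4.5,"rx":0,"ry":0,"rz":0,"grip":1},{"x":0,"y":0,"z":-6,"rx":0,"ry":0,"rz":0,"grip":1},{"x":0,"y":0,"z":-7,"rx":0,"ry":0,"rz":0,"grip":1},{"x":0,"y":0,"z":-8,"rx":0,"ry":0,"rz":0,"grip":1},{"x":0,"y":0,"z":-8,"rx":0,"ry":0,"rz":0,"grip":1}]'
```

```text
t: 23.85
tool_pos: [560.7, -3.1, 74.8]
tool_rot: [[-0.018, 1.0, -0.0], [1.0, 0.018, 0.0], [0.0, -0.0, -1.0]]
ft_force: [-0.1, -1.1, -2.5]
grip_width: 0.216
```

```bash
python3 -m crank '[{"x":0,"y":0,"z":-1.5,"rx":0,"ry":0,"rz":0,"grip":1},{"x":0,"y":0,"z":-3,"rx":0,"ry":0,"rz":0,"grip":1},{"x":0,"y":0,"z":-4.5,"rx":0,"ry":0,"rz":0,"grip":1},{"x":0,"y":0,"z":-6,"rx":0,"ry":0,"rz":0,"grip":1},{"x":0,"y":0,"z":-7,"rx":0,"ry":0,"rz":0,"grip":1},{"x":0,"y":0,"z":-7,"rx":0,"ry":0,"rz":0,"grip":1}]'
```

```text
t: 24.45
tool_pos: [560.7, -3.0, 67.8]
tool_rot: [[-0.018, 1.0, -0.0], [1.0, 0.018, 0.0], [0.0, -0.0, -1.0]]
ft_force: [0.2, 0.6, -2.5]
grip_width: 0.221
```

```bash
python3 -m crank '[{"x":0,"y":0,"z":-1,"rx":0,"ry":0,"rz":0,"grip":1},{"x":0,"y":0,"z":-2,"rx":0,"ry":0,"rz":0,"grip":1},{"x":0,"y":0,"z":-3,"rx":0,"ry":0,"rz":0,"grip":1},{"x":0,"y":0,"z":-3,"rx":0,"ry":0,"rz":0,"grip":1}]'
```

```text
t: 24.85
tool_pos: [560.7, -3.1, 64.9]
tool_rot: [[-0.018, 1.0, -0.0], [1.0, 0.018, 0.0], [0.0, -0.0, -1.0]]
ft_force: [-0.4, -0.8, -2.8]
grip_width: 0.218
```

```bash
python3 -m crank '[{"x":0,"y":0,"z":-0.5,"rx":0,"ry":0,"rz":0,"grip":1},{"x":0,"y":0,"z":-1,"rx":0,"ry":0,"rz":0,"grip":1},{"x":0,"y":0,"z":-1,"rx":0,"ry":0,"rz":0,"grip":1}]'
```

```text
t: 25.15
tool_pos: [560.8, -3.1, 64.0]
tool_rot: [[-0.018, 1.0, -0.0], [1.0, 0.018, -0.0], [-0.0, -0.0, -1.0]]
ft_force: [0.6, -0.2, -1.9]
grip_width: 0.217
```

```bash
python3 -m crank '[{"x":0,"y":0,"z":-0.5,"rx":0,"ry":0,"rz":0,"grip":1},{"x":0,"y":0,"z":-0.5,"rx":0,"ry":0,"rz":0,"grip":1}]'
```

```text
t: 25.35
tool_pos: [560.8, -3.1, 63.5]
tool_rot: [[-0.018, 1.0, -0.0], [1.0, 0.018, -0.0], [-0.0, -0.0, -1.0]]
ft_force: [0.9, 0.0, -1.7]
grip_width: 0.214
```

```bash
python3 -m crank '[{"x":0,"y":0,"z":-0.5,"rx":0,"ry":0,"rz":0,"grip":1},{"x":0,"y":0,"z":-0.5,"rx":0,"ry":0,"rz":0,"grip":1}]'
```

```text
t: 25.55
tool_pos: [560.8, -3.1, 62.9]
tool_rot: [[-0.018, 1.0, -0.0], [1.0, 0.018, 0.0], [0.0, -0.0, -1.0]]
ft_force: [-0.1, 0.4, -2.2]
grip_width: 0.214
```

```bash
python3 -m crank '[{"x":0,"y":0,"z":-0.5,"rx":0,"ry":0,"rz":0,"grip":1},{"x":0,"y":0,"z":-0.5,"rx":0,"ry":0,"rz":0,"grip":1}]'
```

```text
t: 25.75
tool_pos: [560.9, -3.1, 62.5]
tool_rot: [[-0.018, 1.0, 0.0], [1.0, 0.018, 0.0], [0.0, 0.0, -1.0]]
ft_force: [1.3, 0.1, -2.4]
grip_width: 0.219
```

```bash
python3 -m crank '[{"x":0,"y":0,"z":-0.3,"rx":0,"ry":0,"rz":0,"grip":1},{"x":0,"y":0,"z":-0.3,"rx":0,"ry":0,"rz":0,"grip":1}]'
```

```text
t: 25.95
tool_pos: [560.9, -3.1, 62.4]
tool_rot: [[-0.018, 1.0, 0.0], [1.0, 0.018, -0.0], [-0.0, 0.0, -1.0]]
ft_force: [0.5, 0.5, 0.8]
grip_width: 0.22
```

It seats at TCP z=62.4, and 62.5 was predicted. I'll press down a hair more to confirm, then release.

```bash
python3 -m crank '[{"x":0,"y":0,"z":-0.3,"rx":0,"ry":0,"rz":0,"grip":1},{"x":0,"y":0,"z":-0.3,"rx":0,"ry":0,"rz":0,"grip":1},{"x":0,"y":0,"z":-0.3,"rx":0,"ry":0,"rz":0,"grip":1}]'
```

```text
t: 26.25
tool_pos: [561.0, -3.1, 62.4]
tool_rot: [[-0.018, 1.0, 0.0], [1.0, 0.018, -0.0], [-0.0, 0.0, -1.0]]
ft_force: [-1.7, 0.5, 4.4]
grip_width: 0.216
```

```bash
python3 -m crank '[{"x":0,"y":0,"z":0,"rx":0,"ry":0,"rz":0,"grip":0.7},{"x":0,"y":0,"z":0,"rx":0,"ry":0,"rz":0,"grip":0.6},{"x":0,"y":0,"z":0,"rx":0,"ry":0,"rz":0,"grip":0.5},{"x":0,"y":0,"z":0,"rx":0,"ry":0,"rz":0,"grip":0.5},{"x":0,"y":0,"z":0,"rx":0,"ry":0,"rz":0,"grip":0.5},{"x":0,"y":0,"z":0,"rx":0,"ry":0,"rz":0,"grip":0.5}]'
```

```text
t: 26.85
tool_pos: [560.9, -3.1, 61.9]
tool_rot: [[-0.018, 1.0, -0.0], [1.0, 0.018, -0.0], [-0.0, -0.0, -1.0]]
ft_force: [0.5, -0.3, 0.3]
grip_width: 0.502
```

Released. I'll retract straight up and then look.

```bash
python3 -m crank '[{"x":0,"y":0,"z":4,"rx":0,"ry":0,"rz":0,"grip":0.5},{"x":0,"y":0,"z":12,"rx":0,"ry":0,"rz":0,"grip":0.5},{"x":0,"y":0,"z":25,"rx":0,"ry":0,"rz":0,"grip":0.5},{"x":0,"y":0,"z":50,"rx":0,"ry":0,"rz":0,"grip":0.5},{"x":0,"y":0,"z":80,"rx":0,"ry":0,"rz":0,"grip":0.5},{"x":0,"y":-10,"z":110,"rx":0,"ry":0,"rz":0,"grip":0.5},{"x":0,"y":-40,"z":140,"rx":0,"ry":0,"rz":0,"grip":0.5},{"x":0,"y":-60,"z":150,"rx":0,"ry":0,"rz":0,"grip":0.5},{"x":0,"y":-60,"z":150,"rx":0,"ry":0,"rz":0,"grip":0.5},{"x":0,"y":-60,"z":150,"rx":0,"ry":0,"rz":0,"grip":0.5}]'
python3 - <<'E'
from h import *
s=bot.state()
g={n:bot.grab_frame(n) for n in('side','scene','wrist')}
a=g['side']['color'][145:225,300:380,::-1];b=g['scene']['color'][155:235,295:375,::-1]
cv2.imwrite('pics/z9.png',np.hstack([cv2.resize(x,(400,400),interpolation=2) for x in(a,b)]))
f=g['wrist'];cv2.imwrite('pics/w9.png',f['color'][:,:,::-1]);M=wristM(s,f)
for z in(84,118): print(proj(f,[560,-3,z],M),proj(g['side'],[560,-3,z]),proj(g['scene'],[560,-3,z]))
E
```

```text
t: 27.85
tool_pos: [560.8, -63.1, 212.7]
tool_rot: [[-0.017, 1.0, 0.001], [1.0, 0.017, 0.0], [0.0, 0.001, -1.0]]
ft_force: [-0.1, 1.3, 0.2]
grip_width: 0.506
[325.39896961 128.85731545] [331.50824957 179.89005457] [336.29479098 199.02485273]
[325.61171418 131.40205221] [331.47841105 170.16404471] [336.27831526 189.28422955]
```

View pics/z9.png

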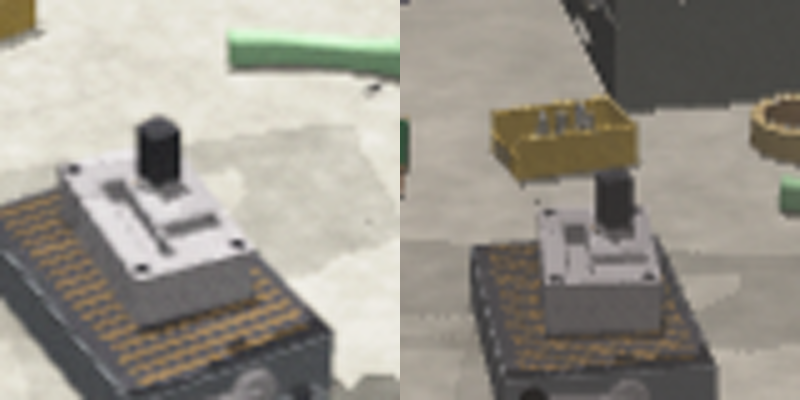

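View pics/w9.png

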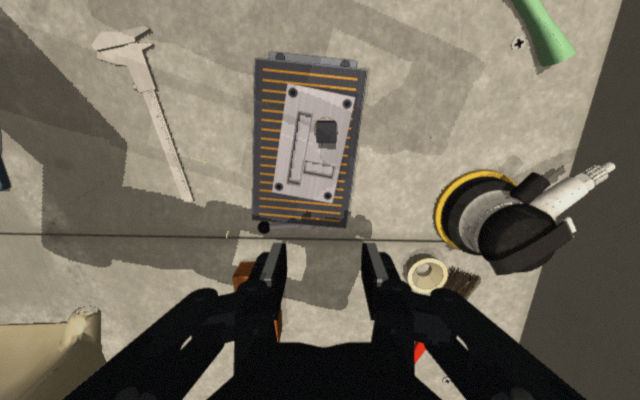

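The pin stands upright with its collar on the insert. Its top is seen in the side crop at about (158,124), where (157,126) was predicted for fully home. The gripper is well clear, so I'll hand in.

```bash
python3 -c "
from station import bot
print(bot.hand_in())"
```

```text
the job is handed in; nothing more can be done
None
```

The pin is fully home in the guide bush and released, with the gripper well clear. I handed the job in at about 28 s.

- **Touches:** I took them in the order asked and rested for about 0.6–0.9 s at about 5 N each time. In tool coordinates they were front right (494.3, −57.9), front left (508.6, 22.4) and left end (556.8, 44.2). The left-end touch fell 35.7 mm from the front face, so at its middle.
- **Bush:** the touches gave an insert turn of −0.176 rad in world axes and a bush at (560.8, −3.1). The camera estimate, about (559.5, −2.5), agrees within its 2 mm calibration.
- **Seating:** the pin went in with no noticeable side force and stopped at tool height 62.4 mm, against 62.5 mm predicted. The last push was about 6 N. The final pictures show it upright with its collar on the insert and its top where a fully seated pin should be.
- **What went wrong:** my first grasp closed on nothing just above the pin, because the real fingertips sit about 25–30 mm above the reported tool position. I opened, went 25 mm lower and gripped it properly; force readings and pictures showed nothing disturbed. Because of that offset, I judged gripper clearance from the pictures rather than the stated tool length.

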